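# Set a distance sensor on its jig and hold the reflector arm at 100 mm

## Robot

A 6-joint arm with a two-finger parallel gripper is mounted at the origin on a cart in front of the work surface, level with it; the furniture and walls round the work are solid. World frame = base frame: x ahead of the robot, y to its left, z up, the work surface at z = 0. Lengths are in m, angles in rad, forces in N, time in s.
With the tool pointing down it reaches from about 0.35 to 0.775 m from the base axis. Payload 5.5 kg.
Tool frame: the origin (TCP) lies on the centre line of the jaws, within the pads' length; the fingertips stand 25 mm ahead of it and the grasp point (between the pads) lies 6 mm ahead of it (r.finger_overhang is the distance from the TCP to the fingertips, in m); z points along the fingers, y is the line along which they close (so a half turn about z gives the same grasp; the last joint's range is limited). The gripper opens to 85 mm and grips with 20 to 120 N. Pads are 22 mm wide; open, the fingers measure 114 mm over their backs; the gripper's body (76 mm by 85 mm) begins 54 mm behind the grasp point. The pads swing forward as they close: fully open they stand 13 mm farther back than shut.
Start: joints at [-1.311, 0.313, 0.046, 1.304, 0, 1.431], TCP at [0.224, -0.53, 0.231] pointing down, gripper open.
Joint ranges: [-2.76, 2.76], [-0.86, 1.69], [-1.03, 1.26], [-2.2, 2.34], [-1.47, 1.5], [-3.14, 3.14]. Speed limits (rad/s): [2.57, 2.57, 3.14, 3.14, 3.14, 3.14].

## Interface

Orientations are given as a unit quaternion [w, x, y, z].
In Python, from bench import monitor, capture, finish_job, r gives the robot as it stands.
- The arm moves only by the shell command python3 -m crank 'ROWS'. ROWS is a JSON object whose one key "commands" holds a list that holds one entry, the list of rows, each a list of 7 numbers: the shift along the tool's x, y, z in units of 25 mm (1.0 is 25 mm), then the turn, a rotation vector about the tool's x, y, z in units of 5 degrees (1.0 is 5 degrees), then the finger opening in mm, from 0 to 85.4. In form: {"commands": [[[dx, dy, dz, ax, ay, az, jaw], ...]]}. A call has 1 to 8 rows; each row is the pose to reach, as a shift and turn from the pose commanded when the call began, along the tool's axes at that moment; what a row does not reach only later rows make up. A row lasts 1/10 s, in which the tool goes at most 50 mm and 8.59 degrees, less where a joint would pass 70% of its speed; a pose out of reach is approached as far as the arm can. A call with a gripper value outside its range is refused whole. The fingers move at their own pace and stop on an object; the grip force is fixed at half the most. Time passes only in rows, so rows that repeat a pose let the fingers close. It gives the time, the measured TCP pose, the force, the opening and the grip force at its end, in the units of the state.
- monitor.observe(): the state, without advancing time (a new reading comes with each control period).
- capture(name): name is "scene" or "side" or "wrist"; returns a dict with "img" (420x560x3 uint8, red, green, blue), "range_z" (420x560 float32, m along the optical axis (not along the pixel's ray), 0 where there is no reading), "fx", "fy", "cx", "cy" (pixels), "R" (3x3) and "t" (3): a world point X has camera coordinates R X + t; the wrist camera has in their place "tool_from_camera" (4x4, takes a point from camera to tool coordinates, whose origin is the TCP and whose axes are the flange's). Camera axes: x right, y down, z forward; pixel columns grow to the right and rows downward; lengths in m; the calibration is good to about 2 mm. A picture is of the moment at which its call begins: read the wrist's pose just before it.
- finish_job(): hands the job in; it is judged then, once.
The state is a dict: "clock": time; "joint_positions": joint angles; "dq": joint speeds; "effort": joint torques, N m; "tool_pos": TCP position; "tool_rot": TCP orientation; "force": force on the tool from outside, world axes, zero at the start; "torque": the same for the moment, N m; "width": finger opening in m; "grip_force": force on a finger pad.
Only numpy, scipy, OpenCV 4.12 (cv2) and the standard library are available. Lean on these libraries where they do the work, as an engineer would, in place of code of your own. Each camera call takes 0.05 s, during which the arm holds its last target. There are 200 camera calls.

## Task

Calibrate the distance sensor on the bench jig: set the white sensor box down (do not drop it) on the narrow raised seat of the jig's pillar, level between the two low lips and centred front to back, with its two round eyes facing the reflector plate, and let go of it. Then squeeze the round lock button on the grip head of the telescoping gauge arm to free its catch, draw the sleeve out until its edge stands at the 100 mm line of the scale (the third long line, counting the zero line) without letting it snap back, and finish while still holding it there for the reading: a spring would pull it home. Never force the arm past its catch, and leave the other things on the bench where they are.

Things in the scene. Friction and masses are not known exactly. Their poses are not given: they have to be found in the camera images.
- sensor: The loose distance sensor, a white box 55 (own x) x 75 (own y) x 32 mm (own z), about 0.09 kg; it starts flat on the bench to the right, between the block heater and the rocker. Origin at the centre of its underside, z up. Its front, with two round dark eyes 19 mm across, is the 75 x 32 mm face on its -x side. Grasp it over the 55 mm.
- sensor_panel (a point): Centre of the sensor's front face (the one with the eyes): 27.5 mm from the sensor's origin along its own -x, 16 mm up.
- jig: Calibration jig, fixed to the bench left of and behind the balance: aluminium base plate 76 x 170 mm on rubber feet (its top at z = 22 mm), grey pillar, and a level gauge arm from the pillar along the jig's own +y (to the left and towards the robot). Origin on the bench under the pillar's centre, z up, own -x on the side towards the robot.
- seat (a point): Centre of the top of the pillar's seat, 100 mm above the bench, axes as the jig. The seat is only 36 mm deep along the arm (own y); at each end of its width (own x) is a lip 9 mm high, 5 mm thick, 82 mm apart inside. Seated, the sensor's origin is on this point, its -x axis along the jig's +y, its 75 mm between the lips; it overhangs 10 mm at front and back, where fingers can pass.
- zero_line (a point): Zero line on top of the fixed scale bar, 30 mm from the pillar's centre along the jig's +y, z = 78 mm. The bar is bare aluminium, 14 mm wide, with a black line every 10 mm on its top and -x side, long ones at 0, 50 and 100 mm; those beyond the sleeve's edge stay hidden in the sleeve until it is drawn out.
- line_100 (a point): The 100 mm line of the scale bar (top face), 130 mm from the pillar's centre along the jig's +y. It lies inside the sleeve at the start.
- sleeve_edge (a point): Top of the sleeve's reading edge, the end that looks to the pillar; at home it is at the zero line. The dark sleeve is 22 x 24 mm and 140 mm long, with a bright ring at this end; 56 mm on along +y it carries a white upright reflector plate 60 x 62 x 3 mm (top at z = 143 mm), and 120 mm on the grip head.
- grip_head (a point): Middle of the black grip head at the button's height (z = 98 mm), axes as the jig, moves with the sleeve. Head: 28 mm (own x) x 34 mm, z = 56 to 116 mm. The steel lock button, 17 mm across, stands 8 mm proud of its -x face here. Pinch from above along the jig's x, one finger on the button, one on the +x face: 36 mm wide, 31 mm with the button in.
- gauge_sleeve (a joint): How far the sleeve is drawn out along the jig's +y, in m: 0 at home (always so at the start), 0.100 at the 100 mm line, hard stop at 0.120. A return spring pulls it home with 4 to 5 N. At home a catch blocks it after 2 mm unless the button is pressed; drawn out, nothing but the hand holds it.
- lock_button (a joint): How far the lock button is pressed into the head, in m: 0 out, 0.005 fully in; 8 N to start it, 12 N fully in. The catch is free beyond 0.003. Out of its home place the catch rides on the bar and keeps the button at 0.003 even when it is not pressed.
- driver: Bystander: a loose black module box, 85 x 60 x 28 mm, on the bench behind. Leave it.
- bottle: Bystander: a loose plastic bottle with a white cap, 70 mm across, 167 mm tall. Leave it standing.
- cutters: Bystander: loose side cutters with red grips, 136 mm long, lying on the bench in front of the jig. Leave them.
Things that resemble listed ones, but are neither listed nor needed, are in the scene too. Of the things that look like the sensor, take the one that is farthest from the robot's base at the start.

How it is judged:
By the outcome, as a careful person would: the job done as asked, in the order asked, and still so for the second after the job is handed in, while the arm keeps its last pose, push and grip.
It also fails if it takes over 51 s, if anything falls off the work surface, if the arm or the gripper's body presses on something with over 40 N, if the wrist force passes 120 N, or if a joint passes its speed limit or range.

## Working session

There is one attempt and no reset: what is moved stays moved. The work goes in short steps, Python scripts to look and compute and a shell command to move; the robot and the scene stay as the last step left them, time stands still between calls to the robot, and variables do not carry over. Pictures are saved under pics/ and viewed, at most 11 in all, crops included, and the job is handed in when it is done.

```bash
ls; mkdir -p pics; cat > h.py <<'E'
import numpy as np, cv2, json
from scipy.spatial.transform import Rotation as Ro
from bench import monitor, capture, finish_job, r
def pose(s=None):
    s=s or monitor.observe(); q=s['tool_rot']
    return Ro.from_quat([q[1],q[2],q[3],q[0]]).as_matrix(), np.array(s['tool_pos'])
def cam(n):
    R0,p0=pose(); c=capture(n)
    if n=='wrist':
        T=np.array(c['tool_from_camera']); Rc=R0@T[:3,:3]; o=R0@T[:3,3]+p0
        c['R']=Rc.T; c['t']=-Rc.T@o
    c['R']=np.array(c['R']);c['t']=np.array(c['t'])
    return c
def ray(c,u,v):
    d=c['R'].T@np.array([(u-c['cx'])/c['fx'],(v-c['cy'])/c['fy'],1]); return -c['R'].T@c['t'],d
def onz(c,u,v,z):
    o,d=ray(c,u,v); return o+d*(z-o[2])/d[2]
def tri(c1,p1,c2,p2):
    o1,d1=ray(c1,*p1);o2,d2=ray(c2,*p2)
    k=np.linalg.lstsq(np.stack([d1,-d2],1),o2-o1,rcond=None)[0]
    a,b=o1+d1*k[0],o2+d2*k[1]; return (a+b)/2,np.linalg.norm(a-b)
def cloud(c):
    z=c['range_z'];v,u=np.indices(z.shape)
    P=np.stack([(u-c['cx'])/c['fx']*z,(v-c['cy'])/c['fy']*z,z],-1)
    return (P-c['t'])@c['R']
def proj(c,X):
    q=c['R']@np.array(X)+c['t']; return q[0]/q[2]*c['fx']+c['cx'],q[1]/q[2]*c['fy']+c['cy']
def save(c,n): cv2.imwrite('pics/'+n,c['img'][:,:,::-1])
def plan(p,yaw_y):
    "rows for a tool-down pose with grasp at p (TCP) and closing axis at world angle yaw_y"
    R0,p0=pose(); d=R0.T@(np.array(p)-p0)/0.025
    y=np.array([np.cos(yaw_y),np.sin(yaw_y),0]); 
    out=[]
    for s in (1,-1):
        z=np.array([0,0,-1.]);yy=s*y;x=np.cross(yy,z)
        out.append(Ro.from_matrix(R0.T@np.stack([x,yy,z],1)).as_rotvec(degrees=True)/5)
    return np.round(d,3),np.round(min(out,key=np.linalg.norm),2),np.round(max(out,key=np.linalg.norm),2)
E
python3 - <<'E'
from h import *
import pickle
s=monitor.observe();print(s)
D={n:cam(n) for n in('scene','side')}
pickle.dump(D,open('d.pkl','wb'))
for n,c in D.items(): save(c,n+'0.png');print(n,-c['R'].T@c['t'],c['R'][2])
E
```

```text
pics
{'clock': 0.0, 'joint_positions': array([-1.31058987e+00,  3.14009240e-01,  4.50044111e-02,  1.30357175e+00,
       -1.56677111e-05,  1.43120656e+00]), 'dq': array([-8.74580698e-04, -7.09517235e-05,  5.03847944e-04, -3.52034334e-04,
       -2.48081150e-04, -6.27253236e-04]), 'effort': array([ 4.10254434e-04, -4.80616307e+01,  2.98538822e+01,  1.91680470e-02,
       -2.56310642e-05,  8.41636894e-07]), 'tool_pos': array([ 0.22367306, -0.52918301,  0.22991422]), 'tool_rot': array([-8.88034236e-04,  9.80086426e-01,  1.98569398e-01, -6.14690200e-05]), 'force': array([-0.49887892, -0.59085135, -0.21241049]), 'torque': array([-0.01561869,  0.01296612, -0.00713224]), 'grip_force': 0.0, 'width': 0.0855115114511206}
scene [-0.16589392 -1.01135819  0.60972536] [ 0.49765324  0.76339791 -0.41178258]
side [0.52609185 0.79758157 0.84186982] [-0.02439504 -0.75098804 -0.65986502]
```

View pics/scene0.png

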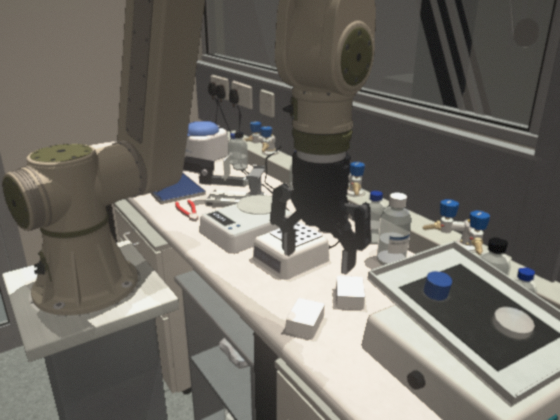

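View pics/side0.png

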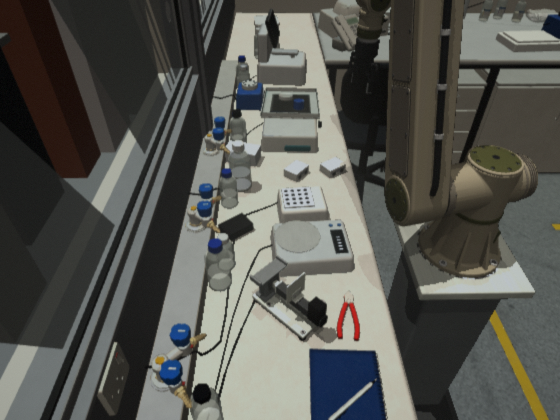

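Scene view: two white boxes at (305,317) and (349,291). In the side view these are at (332,167) and (297,170), and there may be a third at (252,153) behind the bottle. The jig is at about (290,300) in side. Next I'll measure the candidates and enlarge a crop.

```bash
python3 - <<'E'
from h import *
import pickle
D=pickle.load(open('d.pkl','rb'))
for n,uv in {'scene':[(305,308),(350,283)],'side':[(332,164),(296,166),(252,149)]}.items():
    c=D[n];P=cloud(c)
    for u,v in uv: 
        X=P[v,u];print(n,u,v,X.round(3),onz(c,u,v,.032).round(3),np.hypot(*onz(c,u,v,.032)[:2]).round(3))
a=D['side']['img'][125:195,225:355];b=D['scene']['img'][255:345,270:400]
a=cv2.resize(a,(650,350),interpolation=cv2.INTER_CUBIC);b=cv2.resize(b,None,fx=2.5,fy=2.5,interpolation=cv2.INTER_CUBIC)
o=np.zeros((350+225,650,3),np.uint8);o[:350]=a;o[350:,:325]=b
j=D['side']['img'][245:345,240:360]; o[350:,330:600]=cv2.resize(j,(270,225))
cv2.imwrite('pics/crop1.png',o[:,:,::-1])
E
```

```text
scene 305 308 [ 0.321 -0.375  0.032] [ 0.321 -0.375  0.032] 0.494
scene 350 283 [ 0.452 -0.356  0.031] [ 0.452 -0.357  0.032] 0.576
side 332 164 [ 0.32  -0.375  0.032] [ 0.32  -0.375  0.032] 0.493
side 296 166 [ 0.447 -0.367  0.03 ] [ 0.447 -0.364  0.032] 0.577
side 252 149 [ 0.601 -0.443  0.052] [ 0.603 -0.474  0.032] 0.767
```

View pics/crop1.png

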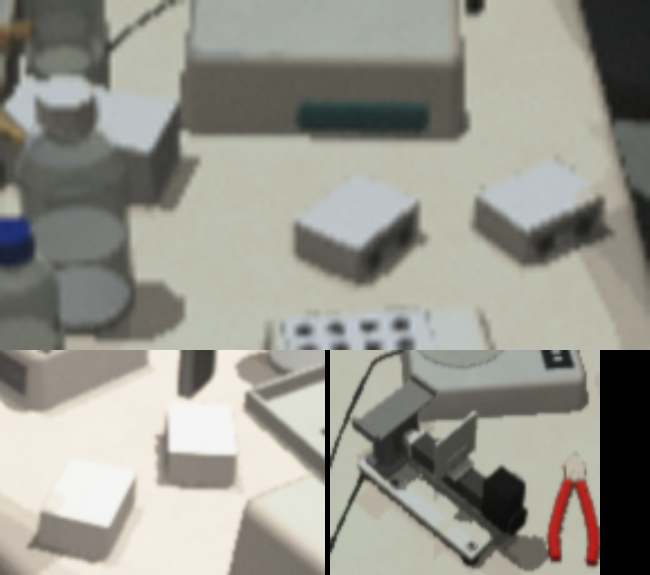

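Candidates in side view:
- (332,164): white box with eyes, 0.494 m from the base.
- (296,166): white box with eyes, 0.577 m from the base.
- (252,149): a taller box without eyes, at least 52 mm high, behind the bottle. It isn't sensor-like.

The one that fits is **(296,166)**, scene (350,283). It has two eyes, it's the farther of the two sensors, and it lies between the heater and the rocker.

Next I'll measure its pose and the jig.

```bash
python3 - <<'E'
from h import *
import pickle
D=pickle.load(open('d.pkl','rb'))
def rect(c,m,z):
    m=m.astype(np.uint8);n,l,st,_=cv2.connectedComponentsWithStats(m);k=1+st[1:,4].argmax()
    v,u=np.nonzero(l==k);Q=np.array([onz(c,a,b,z)[:2] for a,b in zip(u,v)],np.float32)
    rc=cv2.minAreaRect(Q*1000);return len(u),np.round(rc[0],1),np.round(rc[1],1),round(rc[2],1),(u.mean().round(1),v.mean().round(1))
for n,c in D.items():
    P=cloud(c);x,y,z=np.moveaxis(P,-1,0)
    m=(abs(x-.45)<.07)&(abs(y+.36)<.06)&(z>.024)&(z<.04)
    print(n,'sensor',rect(c,m,.032),np.median(z[m]))
c=D['side'];P=cloud(c);x,y,z=np.moveaxis(P,-1,0)
v,u=np.indices(z.shape)
J=(u>245)&(u<330)&(v>250)&(v<335)
for nm,lo,hi in(('base',.016,.028),('seat',.094,.104),('lips',.105,.113),('plate',.125,.15),('head',.112,.12),('sleeve',.07,.09)):
    m=J&(z>lo)&(z<hi)
    if m.sum()>3: print(nm,rect(c,m,np.median(z[m])),P[m].mean(0).round(4),np.median(z[m]))
# bystanders near
for q in[(347,320),(236,225),(238,165),(302,250)]: print(q,P[q[1],q[0]].round(3))
E
```

```text
scene sensor (611, array([ 441.3, -369.5]), array([85.6, 54.5]), 50.1, (np.float64(350.0), np.float64(287.7))) 0.03080355367549732
side sensor (244, array([ 448. , -356.4]), array([86.2, 62.6]), 53.7, (np.float64(296.0), np.float64(167.3))) 0.03207302879094315
base (1037, array([506.5, 219.7]), array([ 50.5, 171.6]), 44.9, (np.float64(286.9), np.float64(313.6))) [0.4903 0.2107 0.0222] 0.02232905328016803
seat (455, array([538.4, 165.3]), array([95.8, 38.2]), 45.0, (np.float64(268.9), np.float64(271.1))) [0.5239 0.1816 0.1001] 0.10026243941483938
lips (58, array([478.6, 228.3]), array([59.4,  8.6]), 43.2, (np.float64(295.0), np.float64(289.9))) [0.4885 0.2207 0.1087] 0.10867715702028856
plate (118, array([478.1, 227.3]), array([66.8, 12.6]), 44.9, (np.float64(295.7), np.float64(281.2))) [0.4785 0.2264 0.1362] 0.13737015963033633
head (166, array([433.6, 273. ]), array([28.7, 34.3]), 44.6, (np.float64(317.3), np.float64(303.7))) [0.4427 0.2635 0.116 ] 0.11606112725120314
sleeve (333, array([450.4, 255.9]), array([43.9, 98.2]), 51.3, (np.float64(306.7), np.float64(307.9))) [0.4805 0.2245 0.0806] 0.08173367284084888
(347, 320) [0.351 0.237 0.   ]
(236, 225) [ 0.636 -0.073  0.028]
(238, 165) [ 0.636 -0.262  0.109]
(302, 250) [0.453 0.072 0.072]
```

```bash
python3 - <<'E'
from h import *
print(r.finger_overhang, plan((.435,-.36,.17),np.radians(-45)))
E
```

```text
0.025 (array([10.421, -2.941,  2.408]), array([-0.02, -0.01, -4.42]), array([-1.000e-02,  2.000e-02,  3.158e+01]))
```

```bash
python3 -m crank '{"commands": [[[2,-0.6,0.4,0,0,-1,85],[4,-1.2,0.8,0,0,-2,85],[6,-1.8,1.2,0,0,-3,85],[8,-2.4,1.6,0,0,-4,85],[10,-2.9,2.2,0,0,-4.4,85],[10.4,-2.94,2.4,0,0,-4.4,85],[10.4,-2.94,2.4,0,0,-4.4,85]]]}'
python3 - <<'E'
from h import *
c=cam('wrist');save(c,'w1.png');import pickle;pickle.dump(c,open('w1.pkl','wb'))
P=cloud(c);x,y,z=np.moveaxis(P,-1,0)
m=((z>.026)&(z<.037)).astype(np.uint8);n,l,st,cc=cv2.connectedComponentsWithStats(m)
for k in range(1,n):
    if st[k,4]>300: print(st[k],cc[k],P[l==k].mean(0).round(4))
E
```

```text
clock: 0.8
tool_pos: [0.4363, -0.3575, 0.1688]
tool_rot: [-0.002, 0.923, 0.384, -0.0]
force: [0.1, -1.2, -0.5]
width: 0.0851
grip_force: 0.0
[ 114    0  105  136 1069] [168.93358279  66.82132834] [ 0.4465 -0.2208  0.0316]
[473  64  87 125 900] [500.44333333 125.71333333] [ 0.5993 -0.4329  0.0315]
[ 263  147   73   92 5668] [300.43348624 192.19671842] [ 0.4502 -0.3607  0.0308]
[ 411  210  119   73 1190] [463.40588235 246.31680672] [ 0.5175 -0.495   0.0318]
[ 182  261   68   81 4263] [214.74407694 300.94346704] [ 0.3222 -0.379   0.0307]
[332 294  54  58 760] [360.11052632 320.19473684] [ 0.4048 -0.4874  0.0323]
```

View pics/w1.png

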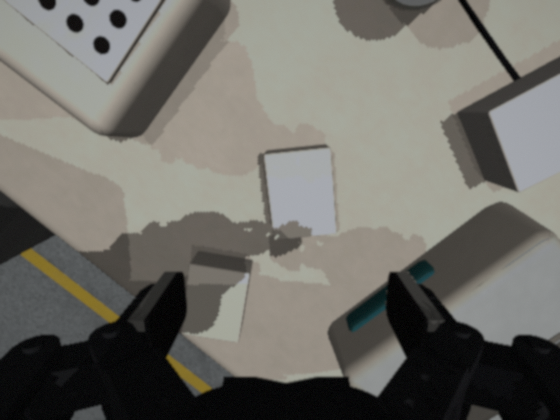

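Wrist view: the target sensor's top is centred at (300,192). Its short side runs horizontally, and the dark eye face is on the left at (265,190), i.e. facing world (-x,+y). Now a rectangle fit, plus a two-view height check.

```bash
cat >> h.py <<'E'
def toprect(c,seed,z,zr=(.024,.04)):
    g=cv2.cvtColor(c['img'],cv2.COLOR_RGB2HSV); Z=cloud(c)[...,2]
    m=((Z>zr[0])&(Z<zr[1])).astype(np.uint8)
    n,l,st,_=cv2.connectedComponentsWithStats(m)
    m=(l==l[seed[1],seed[0]]).astype(np.uint8)
    m=cv2.morphologyEx(m,cv2.MORPH_OPEN,np.ones((5,5)))
    h=cv2.findContours(m,cv2.RETR_EXTERNAL,cv2.CHAIN_APPROX_NONE)[0];h=max(h,key=len)[:,0]
    Q=np.array([onz(c,a,b,z)[:2] for a,b in h],np.float32)*1000
    return cv2.minAreaRect(Q), cv2.boxPoints(cv2.minAreaRect(h.astype(np.float32)))
E
python3 - <<'E'
from h import *
import pickle
D=pickle.load(open('d.pkl','rb'));w=pickle.load(open('w1.pkl','rb'))
for z in(.030,.032): print(toprect(w,(300,192),z))
P=cloud(w);print(np.median(P[170:215,280:320,2]), np.median(P[215:230,290:310,2]))
X=P[200,300];s=D['scene']
b=toprect(w,(300,192),.032)[1]; print(b.round(0))
# two-view height: top-corner in scene & wrist via same-world candidate
bs=toprect(s,(350,286),.032,(.026,.04)); print(bs)
print('tri', tri(w,b.mean(0),s,bs[1].mean(0)))
# clearance of opening fingers: heights along closing line
for a in (-1,1):
  for t in(40,50,60,70): 
    p=np.array([.447,-.36])+a*t/1000*np.array([.707,-.707]); u,v=proj(w,[*p,0]);print(a*t,P[int(v),int(u)].round(3))
E
```

```text
(((449.2388000488281, -361.72674560546875), (75.4478988647461, 54.84817123413086), 51.202178955078125), array([[263.1034 , 152.08539],
       [329.7843 , 145.73483],
       [338.08093, 232.84946],
       [271.40002, 239.20001]], dtype=float32))
(((449.52099609375, -361.327880859375), (74.91080474853516, 54.45767593383789), 51.20216751098633), array([[263.1034 , 152.08539],
       [329.7843 , 145.73483],
       [338.08093, 232.84946],
       [271.40002, 239.20001]], dtype=float32))
0.030852278537131687 0.030881299739687403
[[263. 152.]
 [330. 146.]
 [338. 233.]
 [271. 239.]]
(((442.95538330078125, -367.2624816894531), (79.64601135253906, 54.60327911376953), 50.482574462890625), array([[337., 276.],
       [364., 276.],
       [364., 298.],
       [337., 298.]], dtype=float32))
tri (array([ 0.44958838, -0.36149653,  0.02555406]), np.float64(0.00035914752063408563))
-40 [ 0.418 -0.331 -0.001]
-50 [ 0.412 -0.324 -0.001]
-60 [ 0.405 -0.317  0.   ]
-70 [ 0.397 -0.31  -0.001]
40 [ 0.475 -0.388 -0.001]
50 [ 0.482 -0.395 -0.001]
60 [ 0.489 -0.403 -0.001]
70 [ 0.496 -0.409 -0.001]
```

```bash
python3 - <<'E'
from h import *
print(plan((.4495,-.3614,.030),np.radians(-38.8)))
E
```

```text
(array([0.335, 0.484, 5.585]), array([-0.03,  0.  , -1.22]), array([ 0.  ,  0.04, 34.78]))
```

```bash
python3 -m crank '{"commands": [[[0.33,0.48,1.5,0,0,-1.2,85],[0.33,0.48,3,0,0,-1.2,85],[0.33,0.48,4.3,0,0,-1.2,85],[0.33,0.48,5.2,0,0,-1.2,85],[0.33,0.48,5.55,0,0,-1.2,85],[0.33,0.48,5.55,0,0,-1.2,85]]]}'
```

```text
clock: 1.45
tool_pos: [0.4476, -0.3637, 0.0312]
tool_rot: [-0.001, 0.903, 0.429, -0.0]
force: [0.3, -0.5, -0.2]
width: 0.0852
grip_force: 0.0
```

```bash
python3 -m crank '{"commands": [[[0,0,0,0,0,0,50],[0,0,0,0,0,0,50],[0,0,0,0,0,0,50],[0,0,0,0,0,0,50]]]}'
```

```text
clock: 1.85
tool_pos: [0.4495, -0.364, 0.0331]
tool_rot: [0.001, 0.903, 0.43, 0.0]
force: [0.6, 0.5, -0.3]
width: 0.0504
grip_force: 0.0
```

```bash
python3 - <<'E'
from h import *
print({k:monitor.observe()[k] for k in('tool_pos','width','grip_force')})
c=cam('wrist');d=cam('scene')
o=np.hstack([cv2.resize(c['img'],(400,300)),cv2.resize(d['img'][200:350,260:460],(400,300))])
cv2.imwrite('pics/g1.png',o[:,:,::-1])
E
```

```text
{'tool_pos': array([ 0.44950191, -0.36397695,  0.03306568]), 'width': 0.050350399443982265, 'grip_force': 0.0}
```

View pics/g1.png

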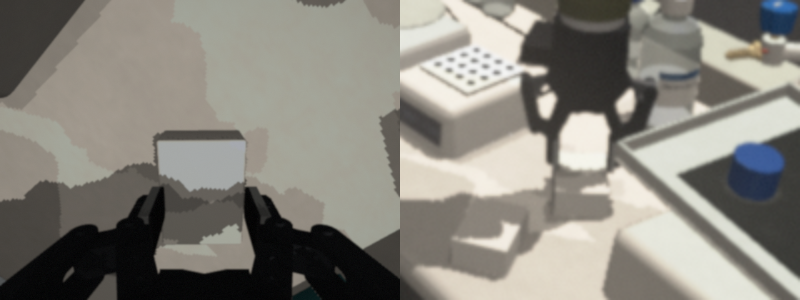

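Wrist picture: the fingers flank the sensor, but the reading isn't conclusive because the width only reached its commanded value. I'll close further in small steps.

```bash
python3 -m crank '{"commands": [[[0,0,0,0,0,0,46],[0,0,0,0,0,0,46]]]}'
```

```text
clock: 2.15
tool_pos: [0.4491, -0.3634, 0.0321]
tool_rot: [0.0, 0.903, 0.43, -0.0]
force: [0.7, 0.3, 0.4]
width: 0.046
grip_force: 0.0
```

```bash
python3 - <<'E'
from h import *
c=cam('wrist');R0,p0=pose();P=cloud(c)
print(c['tool_from_camera'])
for nm,d in(('tip',.025),('grasp',.006)): print(nm,p0+R0@[0,0,d],proj(c,p0+R0@[0,0,d]))
for u,v in[(280,220),(280,250),(280,280),(280,320),(218,275),(215,270),(350,275),(355,270),(345,290)]: print(u,v,P[v,u].round(4),c['img'][v,u],(R0.T@(P[v,u]-p0)).round(4))
print(monitor.observe()['joint_positions'])
E
```

```text
[[ 5.24417802e-04 -9.57701282e-01 -2.87763757e-01  7.38504815e-02]
 [ 9.99999801e-01  6.02979223e-04 -1.84374425e-04  3.83723963e-04]
 [ 3.50091190e-04 -2.87763603e-01  9.57701408e-01 -1.42053423e-01]
 [ 0.00000000e+00  0.00000000e+00  0.00000000e+00  1.00000000e+00]]
tip [ 0.44901805 -0.36340216  0.00704646] (np.float64(285.0257626495227), np.float64(255.79390327481002))
grasp [ 0.44901885 -0.36340135  0.02604646] (np.float64(284.9309790504493), np.float64(272.0795728997509))
280 220 [ 0.4649 -0.3405  0.0315] [166 169 169] [ 0.0278 -0.0021  0.0006]
280 250 [ 0.4559 -0.3515  0.0314] [166 169 167] [ 0.0136 -0.0022  0.0006]
280 280 [ 0.4462 -0.3633  0.0307] [76 73 69] [-0.0017 -0.0023  0.0013]
280 320 [ 0.4328 -0.3796  0.0312] [89 86 80] [-0.0228 -0.0024  0.0009]
218 275 [ 0.4361 -0.3378  0.0521] [44 44 42] [ 0.0117 -0.0262 -0.0201]
215 270 [ 0.4344 -0.3365  0.0476] [47 46 43] [ 0.0117 -0.0283 -0.0156]
350 275 [ 0.4763 -0.3705  0.0519] [53 52 50] [ 0.0117  0.0257 -0.0199]
355 270 [ 0.4785 -0.3721  0.0478] [55 55 52] [ 0.0118  0.0284 -0.0158]
345 290 [ 0.4719 -0.3718  0.0569] [7 4 5] [ 0.0079  0.0231 -0.0249]
[-8.19306947e-01  4.51815895e-01 -2.62990025e-01  8.55987939e-01
 -5.97271703e-05  1.43370340e+00]
```

```bash
python3 - <<'E'
from h import *
c=cam('wrist');R0,p0=pose();P=(cloud(c)-p0)@R0
x,y,z=np.moveaxis(P,-1,0);ok=c['range_z']>0
for s in(-1,1):
  for lo in np.arange(-.08,.03,.01):
    m=ok&(x<.02)&(s*y>.015)&(s*y<.06)&(z>lo)&(z<=lo+.01)&(c['img'].max(2)<70)
    if m.sum(): print(s,lo.round(3),m.sum(),'x',x[m].min().round(4),x[m].max().round(4),'|y|',(s*y[m]).min().round(4),(s*y[m]).max().round(4))
for v in range(250,300,4): print(v,[(u,z[v,u].round(3)) for u in (205,215,222,230)])
E
```

```text
-1 -0.08 4377 x -0.0024 0.019 |y| 0.015 0.06
-1 -0.07 3061 x -0.0119 0.0186 |y| 0.0168 0.0595
-1 -0.06 4781 x -0.0124 0.0149 |y| 0.0207 0.0567
-1 -0.05 938 x -0.0067 0.015 |y| 0.0226 0.0543
-1 -0.04 893 x -0.0105 0.0125 |y| 0.0224 0.0361
-1 -0.03 642 x -0.0106 0.0125 |y| 0.0225 0.0363
-1 -0.02 514 x -0.0102 0.0125 |y| 0.0224 0.0363
-1 -0.01 196 x -0.0106 0.0123 |y| 0.0225 0.0339
-1 -0.0 90 x -0.0307 0.0092 |y| 0.0224 0.0279
1 -0.08 4306 x -0.0053 0.019 |y| 0.015 0.06
1 -0.07 3057 x -0.012 0.0189 |y| 0.0176 0.0597
1 -0.06 4723 x -0.0115 0.0152 |y| 0.0213 0.0574
1 -0.05 899 x -0.008 0.0148 |y| 0.0229 0.0535
1 -0.04 876 x -0.0102 0.0127 |y| 0.023 0.0367
1 -0.03 633 x -0.0093 0.0125 |y| 0.0229 0.0368
1 -0.02 495 x -0.0107 0.0125 |y| 0.023 0.0365
1 -0.01 182 x -0.0101 0.0123 |y| 0.023 0.0342
1 -0.0 39 x -0.023 0.0065 |y| 0.023 0.0266
250 [(205, np.float64(0.034)), (215, np.float64(0.032)), (222, np.float64(0.033)), (230, np.float64(0.001))]
254 [(205, np.float64(0.033)), (215, np.float64(0.032)), (222, np.float64(0.033)), (230, np.float64(0.001))]
258 [(205, np.float64(0.033)), (215, np.f
[... 492 characters left out ...]
, np.float64(-0.014))]
278 [(205, np.float64(-0.015)), (215, np.float64(-0.023)), (222, np.float64(-0.022)), (230, np.float64(-0.014))]
282 [(205, np.float64(-0.018)), (215, np.float64(-0.026)), (222, np.float64(-0.026)), (230, np.float64(-0.014))]
286 [(205, np.float64(-0.022)), (215, np.float64(-0.029)), (222, np.float64(-0.028)), (230, np.float64(-0.014))]
290 [(205, np.float64(-0.031)), (215, np.float64(-0.031)), (222, np.float64(-0.031)), (230, np.float64(-0.014))]
294 [(205, np.float64(-0.034)), (215, np.float64(-0.036)), (222, np.float64(-0.031)), (230, np.float64(-0.015))]
298 [(205, np.float64(-0.037)), (215, np.float64(-0.038)), (222, np.float64(-0.032)), (230, np.float64(-0.016))]
```

The depth image shows the fingertips at tool z ≈ -8 mm, not +25 mm, so they closed just above the sensor. I'll open the jaws and re-measure the tips while open before going lower.

```bash
cat >> h.py <<'E'
def tips(c):
    R0,p0=pose();P=(cloud(c)-p0)@R0;x,y,z=np.moveaxis(P,-1,0)
    w=monitor.observe()['width']/2
    for s in(-1,1):
        m=(c['range_z']>0)&(x<.013)&(x>-.012)&(s*y>w-.003)&(s*y<w+.016)&(z<.02)&(c['img'].max(2)<80)
        print('tip',s,np.percentile(z[m],[97,99,100]).round(4),'y',(s*y[m&(z>-.02)]).min().round(4))
E
python3 -m crank '{"commands": [[[0,0,0,0,0,0,70],[0,0,0,0,0,0,70],[0,0,0,0,0,0,70]]]}'
python3 - <<'E'
from h import *
c=cam('wrist');tips(c);save(c,'w2.png')
print(toprect(c,(280,240),.032)[0])
E
```

```text
clock: 2.55
tool_pos: [0.449, -0.3635, 0.032]
tool_rot: [0.0, 0.903, 0.43, -0.0]
force: [-0.1, 0.4, 0.1]
width: 0.07
grip_force: 0.0
tip -1 [-0.0127 -0.0096 -0.0067] y 0.0342
tip 1 [-0.0136 -0.011  -0.0082] y 0.0349
((449.9716796875, -361.07012939453125), (75.1781005859375, 54.000587463378906), 51.182472229003906)
```

```bash
python3 -m crank '{"commands": [[[0.1,0,0.3,0,0,0,74],[0.1,0,0.6,0,0,0,74],[0.1,0,0.76,0,0,0,74],[0.1,0,0.76,0,0,0,74]]]}'
python3 - <<'E'
from h import *
c=cam('wrist');tips(c)
E
```

```text
clock: 3.0
tool_pos: [0.4499, -0.3608, 0.0118]
tool_rot: [-0.001, 0.903, 0.43, -0.0]
force: [-0.7, 0.7, 0.1]
width: 0.0739
grip_force: 0.0
tip -1 [0.0136 0.0141 0.0153] y 0.0345
tip 1 [0.0135 0.0139 0.0147] y 0.0343
```

```bash
python3 -m crank '{"commands": [[[0.0,0,0,0,0,0,48],[0,0,0,0,0,0,48],[0,0,0,0,0,0,48],[0,0,0,0,0,0,48]]]}'
```

```text
clock: 3.45
tool_pos: [0.4509, -0.3619, 0.0136]
tool_rot: [0.001, 0.903, 0.43, 0.0]
force: [-0.0, 0.0, 3.5]
width: 0.0536
grip_force: 64.9
```

```bash
python3 -m crank '{"commands": [[[0,0,-0.4,0,0,0,48],[0,0,-1.6,0,0,0,48],[0,0,-3.4,0,0,0,48],[0,0,-5.2,0,0,0,48],[0,0,-7,0,0,0,48],[0,0,-8,0,0,0,48],[0,0,-8,0,0,0,48]]]}'
python3 - <<'E'
from h import *
c=cam('wrist');s=cam('side')
R0,p0=pose();P=(cloud(c)-p0)@R0
print(P[230:300:10,280].round(4))
m=(c['range_z']>0)&(np.abs(P[...,2]-P[240,280,2])<.004)&(abs(P[...,1])<.045)&(abs(P[...,0])<.06)
v,u=np.nonzero(m);Q=P[m][:,:2].astype(np.float32)*1000
print(cv2.minAreaRect(Q), m.sum(), P[m][:,2].mean())
print(plan((.538,.165,.21),np.radians(-45)))
E
```

```text
clock: 4.15
tool_pos: [0.4522, -0.3632, 0.2184]
tool_rot: [0.004, 0.903, 0.43, 0.001]
force: [0.3, 0.1, -0.1]
width: 0.0532
grip_force: 64.6
[[ 0.0294  0.0003 -0.0228]
 [ 0.0249  0.0002 -0.0216]
 [ 0.0213  0.0002 -0.023 ]
 [ 0.0171  0.0002 -0.0233]
 [ 0.0125  0.0002 -0.0227]
 [ 0.0083  0.0002 -0.0231]
 [ 0.0036  0.0001 -0.0227]]
((-1.8251380920410156, 2.411285400390625), (80.7220687866211, 75.4490966796875), 89.9355239868164) 22221 -0.02216167293230549
(array([ 18.551, -10.568,   0.125]), array([0.01, 0.  , 1.18]), array([-0.000e+00,  2.000e-02, -3.482e+01]))
```

```bash
python3 -m crank '{"commands": [[[1,-0.5,0,0,0,0,48],[2.6,-1.4,0,0,0,0.1,48],[4.2,-2.4,0,0,0,0.2,48],[5.8,-3.3,0,0,0,0.4,48],[7.4,-4.2,0,0,0,0.6,48],[9,-5.1,0,0,0,0.7,48],[10.6,-6,0,0,0,0.8,48],[12.2,-6.9,0,0,0,0.9,48]]]}'
python3 - <<'E'
from h import *
print(plan((.538,.165,.21),np.radians(-45)))
E
```

```text
clock: 5.05
tool_pos: [0.5076, -0.014, 0.2109]
tool_rot: [-0.001, 0.919, 0.394, -0.002]
force: [0.8, -1.2, -1.5]
width: 0.0534
grip_force: 64.5
(array([ 6.021, -4.058,  0.035]), array([-0.04,  0.03,  0.28]), array([ -0.04,  -0.06, -35.72]))
```

```bash
python3 -m crank '{"commands": [[[0.8,-0.5,0,0,0,0.1,48],[1.6,-1.2,0,0,0,0.2,48],[2,-1.6,0,0,0,0.3,48],[2,-1.6,0,0,0,0.3,48],[2,-1.6,0,0,0,0.3,48]]]}'
python3 - <<'E'
from h import *
import pickle
c=cam('wrist');save(c,'w3.png');s=cam('side');pickle.dump((c,s),open('w3.pkl','wb'))
P=cloud(c);z=P[...,2];x=P[...,0];y=P[...,1];near=(c['range_z']>0)&(np.hypot(x-.5,y-.2)<.16)
for nm,lo,hi in(('seat',.096,.104),('lips',.106,.112),('head',.113,.119),('plate',.138,.146),('base',.018,.026)):
    m=near&(z>lo)&(z<hi)
    if m.sum()>20:
        n,l,st,cc=cv2.connectedComponentsWithStats(m.astype(np.uint8))
        for k in range(1,n):
            if st[k,4]>40: 
                q=cv2.minAreaRect(P[l==k][:,:2].astype(np.float32)*1000);print(nm,st[k].tolist(),np.round(q[0],1),np.round(q[1],1),round(q[2],1),np.median(z[l==k]).round(4))
E
```

```text
clock: 5.55
tool_pos: [0.5135, 0.0479, 0.2114]
tool_rot: [-0.0, 0.924, 0.382, -0.002]
force: [0.1, -0.3, -1.3]
width: 0.0536
grip_force: 64.5
seat [163, 0, 62, 135, 6772] [539.5 162.8] [86.  36.6] 45.1 0.0989
seat [59, 17, 23, 96, 638] [481.2 224.4] [59.7  2.9] 44.5 0.1002
seat [0, 52, 9, 37, 168] [445.5 256.8] [23.6  4. ] 36.6 0.0985
lips [50, 14, 24, 99, 545] [481.2 224.2] [59.3  2.9] 44.7 0.1091
lips [171, 129, 51, 8, 372] [510.4 133.6] [ 4.9 35.3] 45.0 0.1076
head [43, 11, 25, 102, 590] [481.3 224.1] [59.1  2.6] 45.0 0.1161
plate [10, 0, 31, 114, 1025] [480.6 224.8] [59.8  4.8] 45.2 0.1412
base [319, 9, 11, 24, 43] [640.1 128.9] [19.   1.2] 73.3 0.0219
base [80, 31, 88, 26, 1941] [504.1 240.5] [20.7 75.6] 44.6 0.0208
base [220, 31, 25, 90, 874] [551.4 154.2] [75.5 18.9] 45.0 0.0208
base [63, 88, 111, 33, 2882] [457.9 214.4] [ 28.4 103.9] 45.0 0.0209
base [161, 142, 142, 105, 297] [463.9  94.9] [ 53.6 161.8] 70.8 0.0221
```

View pics/w3.png

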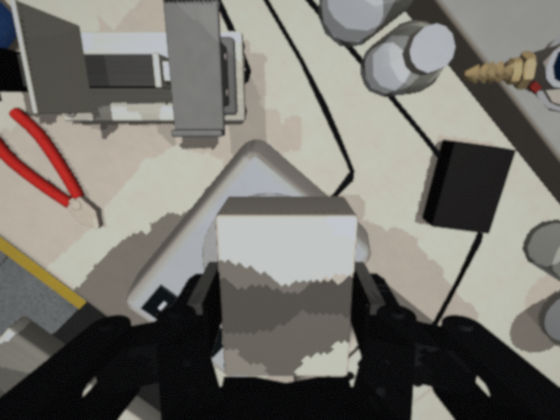

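The picture shows the seat at (197,65), the plate on the left at (55,60), and the held sensor's top spanning about (218–356, 213–375). The eye side faces left, towards the plate. Next I'll work out the sensor's offset in the tool and the shift to the seat.

```bash
python3 - <<'E'
from h import *
import pickle
c,s=pickle.load(open('w3.pkl','rb'));R0,p0=pose();T=(cloud(c)-p0)@R0
for v in(216,225,240,260): 
    m=(abs(T[v,:,2]-T[240,285,2])<.003)&(abs(T[v,:,1])<.05);print(v,T[v,m][:,1].min().round(4),T[v,m][:,1].max().round(4),T[v,285].round(4))
for v in range(190,224,3): print(v,T[v,285].round(4),T[v,240].round(4),T[v,335].round(4))
print(plan((.5413,.1643,.21),np.radians(-45)))
# side-view: sensor top & seat
P=cloud(s);m=(abs(P[...,0]-p0[0])<.06)&(abs(P[...,1]-p0[1])<.07)&(P[...,2]>.19)&(P[...,2]<.245)&(s['img'].min(2)>110)
v,u=np.nonzero(m);print(m.sum(),P[m].mean(0) if m.any() else 0, np.percentile(P[m][:,2],[2,50,98]) if m.any() else 0)
E
```

```text
216 -0.0278 0.0263 [ 0.0352 -0.0009 -0.0161]
225 -0.0281 0.0266 [ 0.0318 -0.0009 -0.0166]
240 -0.0276 0.0265 [ 0.0255 -0.0009 -0.0164]
260 -0.0282 0.0265 [ 0.0168 -0.0009 -0.0159]
190 [ 0.0058 -0.0015  0.1561] [ 0.006  -0.0412  0.1545] [-0.0018  0.0478  0.1897]
193 [ 0.0031 -0.0015  0.1557] [ 0.0031 -0.0414  0.1552] [-0.0044  0.0476  0.1876]
196 [ 0.0361 -0.001   0.0119] [ 0.036  -0.0218  0.0124] [0.0362 0.022  0.012 ]
199 [ 0.0359 -0.001   0.0074] [ 0.0359 -0.0211  0.0072] [0.0359 0.0213 0.0074]
202 [ 0.0359 -0.001   0.002 ] [ 0.0358 -0.0205  0.0024] [0.0361 0.0205 0.0016]
205 [ 0.0361 -0.001  -0.0035] [ 0.0364 -0.0195 -0.0048] [ 0.0359  0.02   -0.0027]
208 [ 0.036  -0.001  -0.0076] [ 0.0361 -0.0191 -0.0082] [ 0.036   0.0193 -0.0074]
211 [ 0.0357 -0.0009 -0.0109] [ 0.0361 -0.0186 -0.0125] [ 0.0361  0.0187 -0.0122]
214 [ 0.0356 -0.0009 -0.0148] [ 0.0359 -0.0181 -0.016 ] [ 0.0358  0.0183 -0.0153]
217 [ 0.0351 -0.0009 -0.0169] [ 0.0347 -0.0182 -0.0159] [ 0.035   0.0181 -0.0166]
220 [ 0.0335 -0.0009 -0.0158] [ 0.0337 -0.0181 -0.0166] [ 0.0336  0.0183 -0.0161]
223 [ 0.0327 -0.0009 -0.017 ] [ 0.0326 -0.0181 -0.0168] [ 0.0325  0.0183 -0.0162]
(array([ 4.081, -2.552,  0.079]), array([-0.01,  0.02, -0.03]), array([3.000e-02, 2.000e-02, 3.597e+01]))
204 [0.52821765 0.06120563 0.22975544] [0.22365831 0.23017916 0.23304866]
```

```bash
python3 -m crank '{"commands": [[[1,-0.6,0,0,0,0,48],[2.4,-1.4,0,0,0,0,48],[3.6,-2.2,0,0,0,0,48],[4.14,-2.52,0.4,0,0,0,48],[4.14,-2.52,1.4,0,0,0,48],[4.14,-2.52,2.4,0,0,0,48],[4.14,-2.52,2.8,0,0,0,48],[4.14,-2.52,2.8,0,0,0,48]]]}'
python3 - <<'E'
from h import *
c=cam('wrist');R0,p0=pose();print(p0,R0[:,2])
t=np.array([.5413,.1643,p0[2]])+R0@[.0015,.0008,0]
print(plan(t,np.radians(-45)))
P=cloud(c);T=(P-p0)@R0;near=(c['range_z']>0)&(np.hypot(P[...,0]-.54,P[...,1]-.2)<.1)
z=P[...,2]
for nm,lo,hi in(('lips',.106,.112),('sens',.13,.185)):
    m=near&(z>lo)&(z<hi)
    n,l,st,cc=cv2.connectedComponentsWithStats(m.astype(np.uint8))
    for k in range(1,n):
        if st[k,4]>40: 
            q=cv2.minAreaRect(T[l==k][:,:2].astype(np.float32)*1000);print(nm,st[k].tolist(),np.round(q[0],1),np.round(q[1],1),round(q[2],1),np.median(z[l==k]).round(4))
s=cam('side');a=s['img'][215:335,220:360];b=c['img']
cv2.imwrite('pics/h1.png',np.hstack([cv2.resize(a,(420,360)),cv2.resize(b,(380,360))])[:,:,::-1])
E
```

```text
clock: 6.45
tool_pos: [0.5419, 0.1643, 0.1409]
tool_rot: [-0.0, 0.924, 0.381, -0.002]
force: [0.2, 0.9, -0.9]
width: 0.0537
grip_force: 64.5
[0.54293287 0.16454434 0.14246677] [-1.72426067e-03 -5.16486817e-04 -9.99998380e-01]
(array([ 0.007, -0.007,  0.   ]), array([-0.01,  0.02, -0.03]), array([3.000e-02, 2.000e-02, 3.597e+01]))
lips [250, 167, 69, 10, 668] [42.4 -1.2] [ 4.9 35.3] 0.1 0.1077
lips [118, 198, 22, 104, 556] [ -1.2 -85.5] [ 2.8 59.7] 88.3 0.109
sens [170, 196, 235, 179, 27798] [-2.3 -0.4] [75.4 81.2] 0.3 0.1583
sens [83, 210, 37, 108, 2083] [  1.  -86.9] [ 4.8 55.3] 89.8 0.1381
```

View pics/h1.png

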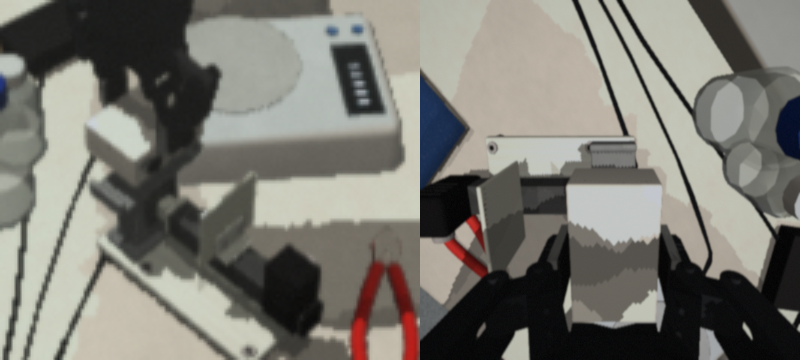

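```bash
python3 -m crank '{"commands": [[[0,0,0.4,0,0,0,48],[0,0,0.75,0,0,0,48],[0,0,0.92,0,0,0,48],[0,0,0.96,0,0,0,48],[0,0,1.0,0,0,0,48],[0,0,1.0,0,0,0,48],[0,0,1.0,0,0,0,48]]]}'
python3 -m crank '{"commands": [[[0,0,0.02,0,0,0,48],[0,0,0.04,0,0,0,48],[0,0,0.04,0,0,0,48]]]}'
python3 -m crank '{"commands": [[[0,0,0.02,0,0,0,48],[0,0,0.04,0,0,0,48],[0,0,0.04,0,0,0,48]]]}'
```

```text
clock: 7.25
tool_pos: [0.5436, 0.1655, 0.1183]
tool_rot: [0.0, 0.924, 0.382, 0.0]
force: [0.5, 0.8, -1.3]
width: 0.0534
grip_force: 64.5
clock: 7.55
tool_pos: [0.5434, 0.1654, 0.117]
tool_rot: [0.0, 0.924, 0.382, -0.0]
force: [-0.5, 0.8, -0.9]
width: 0.0535
grip_force: 64.5
clock: 7.85
tool_pos: [0.5433, 0.1654, 0.1159]
tool_rot: [0.0, 0.924, 0.382, -0.0]
force: [0.4, -0.0, -1.0]
width: 0.0534
grip_force: 64.5
```

```bash
for i in 1; do :; done
python3 -m crank '{"commands": [[[-0.02,0,0.02,0,0,0,48],[-0.02,0,0.04,0,0,0,48],[-0.02,0,0.04,0,0,0,48]]]}'
python3 -m crank '{"commands": [[[0,0,0.02,0,0,0,48],[0,0,0.04,0,0,0,48],[0,0,0.04,0,0,0,48]]]}'
```

```text
clock: 8.15
tool_pos: [0.5429, 0.165, 0.1149]
tool_rot: [0.0, 0.924, 0.382, -0.0]
force: [0.3, -0.4, -0.4]
width: 0.0535
grip_force: 64.5
clock: 8.45
tool_pos: [0.543, 0.1651, 0.1139]
tool_rot: [0.0, 0.924, 0.382, -0.0]
force: [0.2, 0.4, -0.2]
width: 0.0533
grip_force: 64.5
```

```bash
python3 -m crank '{"commands": [[[0,0,0.02,0,0,0,48],[0,0,0.04,0,0,0,48],[0,0,0.04,0,0,0,48]]]}'
python3 - <<'E'
from h import *
print(monitor.observe()['force'])
E
```

```text
clock: 8.75
tool_pos: [0.5431, 0.1651, 0.1136]
tool_rot: [0.0, 0.924, 0.382, 0.0]
force: [-1.6, -0.4, 3.6]
width: 0.0533
grip_force: 65.1
[-1.55814762 -0.41034122  3.62633386]
```

Contact came at z = .1136 with about 4 N upward, matching the height it was picked up at. Releasing.

```bash
python3 -m crank '{"commands": [[[0,0,0,0,0,0,56],[0,0,0,0,0,0,62],[0,0,0,0,0,0,70],[0,0,0,0,0,0,76],[0,0,0,0,0,0,78]]]}'
python3 -m crank '{"commands": [[[0,0,-0.5,0,0,0,78],[0,0,-1.5,0,0,0,78],[0,0,-3,0,0,0,78],[0,0,-4,0,0,0,78],[0,0,-4,0,0,0,78]]]}'
python3 - <<'E'
from h import *
import pickle
c=cam('wrist');s=cam('side');pickle.dump((c,s),open('w4.pkl','wb'))
P=cloud(c);z=P[...,2];near=(c['range_z']>0)&(np.hypot(P[...,0]-.5,P[...,1]-.2)<.16)
for nm,lo,hi in(('lips',.105,.113),('sens',.122,.136),('plate',.138,.147),('head',.113,.119)):
    m=near&(z>lo)&(z<hi)
    n,l,st,cc=cv2.connectedComponentsWithStats(m.astype(np.uint8))
    for k in range(1,n):
        if st[k,4]>60:
            q=cv2.minAreaRect(P[l==k][:,:2].astype(np.float32)*1000);print(nm,st[k].tolist(),np.round(q[0],1),np.round(q[1],1),round(q[2],1),np.median(z[l==k]).round(4), z[l==k].std().round(4))
cv2.imwrite('pics/p1.png',np.hstack([cv2.resize(s['img'][215:335,220:360],(420,360)),cv2.resize(c['img'],(380,360))])[:,:,::-1])
E
```

```text
clock: 9.25
tool_pos: [0.543, 0.1651, 0.1129]
tool_rot: [0.0, 0.924, 0.382, -0.0]
force: [0.6, -0.3, -0.1]
width: 0.0778
grip_force: 0.0
clock: 9.75
tool_pos: [0.5455, 0.1655, 0.2184]
tool_rot: [0.001, 0.924, 0.382, 0.004]
force: [-0.3, 0.2, -0.1]
width: 0.078
grip_force: 0.0
lips [406, 135, 12, 31, 141] [643.6 132.3] [23.4  2.6] 66.2 0.1077 0.002
lips [257, 156, 49, 7, 334] [571.8 195.6] [ 4.7 35.5] 45.0 0.1076 0.0008
lips [247, 167, 73, 2, 141] [568.7 190.2] [ 0.6 52.8] 44.9 0.11 0.0024
lips [164, 177, 13, 77, 266] [481.8 224.5] [59.4  3.2] 47.5 0.1092 0.0023
lips [60, 197, 53, 38, 408] [445.1 271.2] [20.6 40.2] 4.8 0.1099 0.0025
sens [243, 171, 81, 102, 7887] [542.4 164.3] [74.8 55.1] 44.7 0.1308 0.0009
sens [153, 182, 17, 85, 587] [481.4 224.3] [60.2  3.3] 47.1 0.1294 0.004
plate [148, 187, 15, 85, 505] [480.6 225.2] [59.6  3.7] 44.9 0.1413 0.0012
head [162, 180, 12, 78, 223] [481.5 224.3] [59.4  2.7] 46.4 0.116 0.0017
head [59, 201, 49, 35, 1374] [435.6 270.4] [26.8 33.4] 45.4 0.1147 0.0007
```

View pics/p1.png

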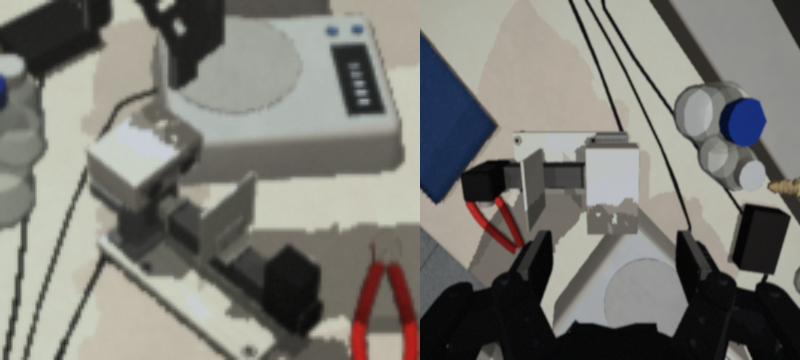

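The sensor is seated: top at z = .131, level, about 1 mm off centre, and turned 45° with the jig (left half of the picture). Next is the grip head at about (435, 270.7) mm, which needs a 90° tool turn.

```bash
python3 - <<'E'
from h import *
print(monitor.observe()['joint_positions'][[0,5]],plan((.4338,.2695,.2184),np.radians(45)))
E
```

```text
[0.15375939 2.51155417] (array([-0.163, -6.055, -0.176]), array([-0.  , -0.03, 17.98]), array([  0.03,  -0.  , -18.02]))
```

```bash
python3 -m crank '{"commands": [[[0,-0.5,0,0,0,-1.5,60],[0,-1.5,0,0,0,-3.2,50],[0,-2.5,0,0,0,-4.9,50],[0,-3.5,0,0,0,-6.6,50],[-0.1,-4.5,0,0,0,-8.3,50],[-0.1,-5.5,0,0,0,-10,50],[-0.16,-6.05,0,0,0,-11.7,50],[-0.16,-6.05,0,0,0,-13.4,50]]]}'
python3 - <<'E'
from h import *
print(monitor.observe()['joint_positions'][[0,5]],plan((.4338,.2695,.2184),np.radians(45)))
E
```

```text
clock: 10.65
tool_pos: [0.4309, 0.2701, 0.2117]
tool_rot: [-0.001, 0.556, 0.831, -0.001]
force: [0.2, 0.1, 0.2]
width: 0.0503
grip_force: 0.0
[0.4017413  1.58164048] (array([-0.066,  0.099, -0.268]), array([-0.04, -0.01, -4.52]), array([-1.000e-02,  5.000e-02,  3.148e+01]))
```

```bash
python3 -m crank '{"commands": [[[0,0,0,0,0,-1.6,50],[0,0,0,0,0,-3.2,50],[-0.03,0.06,0,0,0,-4.55,50],[-0.03,0.06,0,0,0,-4.55,50],[-0.03,0.06,0,0,0,-4.55,50]]]}'
python3 - <<'E'
from h import *
import pickle
c=cam('wrist');pickle.dump(c,open('w5.pkl','wb'));save(c,'w5.png')
R0,p0=pose();P=cloud(c);T=(P-p0)@R0;z=P[...,2]
print(monitor.observe()['joint_positions'].round(3),plan((.4338,.2695,.2184),np.radians(45)))
near=(c['range_z']>0)&(np.hypot(P[...,0]-.435,P[...,1]-.27)<.05)
m=near&(z>.111)&(z<.119)
print('head top',cv2.minAreaRect(P[m][:,:2].astype(np.float32)*1000),np.median(z[m]),m.sum())
tips(c)
x,y,zz=np.moveaxis(T,-1,0)
for s in(-1,1):
  for lo in np.arange(-.03,.03,.006):
    k=(c['range_z']>0)&(x<.016)&(x>-.02)&(s*y>.02)&(s*y<.042)&(zz>lo)&(zz<=lo+.006)
    if k.sum():print(s,lo.round(3),k.sum(),x[k].max().round(4),(s*y[k]).min().round(4),(s*y[k]).max().round(4))
E
```

```text
clock: 11.15
tool_pos: [0.4345, 0.269, 0.2121]
tool_rot: [-0.001, 0.387, 0.922, -0.001]
force: [-0.4, 0.1, -0.5]
width: 0.05
grip_force: 0.0
[ 0.397  0.198 -0.152  1.222 -0.     1.191] (array([ 0.036, -0.011, -0.244]), array([-0.02, -0.01, -0.1 ]), array([-1.00e-02,  3.00e-02,  3.59e+01]))
head top ((434.20050048828125, 270.70550537109375), (27.514707565307617, 32.849098205566406), 44.77767562866211) 0.11455629578243344 1612
tip -1 [-0.0095 -0.0061 -0.0017] y 0.0242
tip 1 [-0.0104 -0.0074 -0.0047] y 0.0251
-1 -0.03 409 0.0117 0.0243 0.0385
-1 -0.024 359 0.0118 0.0243 0.0382
-1 -0.018 326 0.0115 0.0244 0.0385
-1 -0.012 245 0.0117 0.0242 0.0375
-1 -0.006 61 0.0106 0.0244 0.0309
1 -0.03 415 0.0117 0.0251 0.0391
1 -0.024 371 0.0116 0.0252 0.039
1 -0.018 329 0.0118 0.0251 0.0391
1 -0.012 236 0.0116 0.0252 0.0383
1 -0.006 64 0.0106 0.0252 0.0317
```

View pics/w5.png

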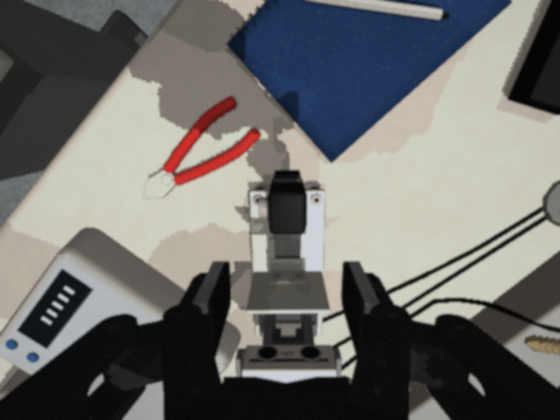

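Wrist view: the grip head is at (288,205), the plate at (287,290), and the seated sensor's two eyes are visible facing the plate at (268,352) and (313,352). Lowering around the head.

```bash
python3 -m crank '{"commands": [[[0.04,-0.01,0.8,0,0,-0.1,56],[0.04,-0.01,2,0,0,-0.1,56],[0.04,-0.01,2.8,0,0,-0.1,56],[0.04,-0.01,3,0,0,-0.1,56],[0.04,-0.01,3,0,0,-0.1,56]]]}'
python3 - <<'E'
from h import *
c=cam('wrist');R0,p0=pose();P=cloud(c);z=P[...,2]
near=(c['range_z']>0)&(np.hypot(P[...,0]-.435,P[...,1]-.27)<.05);m=near&(z>.111)&(z<.119)
q=cv2.minAreaRect(((P[m]-p0)@R0)[:,:2].astype(np.float32)*1000);print(q,np.median(z[m]),m.sum());tips(c)
# button: in tool frame, -y side, below top
T=(P-p0)@R0;k=near&(z<.110)&(z>.085)&(abs(T[...,0])<.02);print(np.percentile(T[k][:,1],[0,5,50,95,100]).round(4) if k.any() else 0)
print(plan((.4336,.2694,.075),np.radians(45)))
E
```

```text
clock: 11.7
tool_pos: [0.4335, 0.2695, 0.1374]
tool_rot: [-0.001, 0.382, 0.924, -0.001]
force: [-0.2, -0.1, -0.1]
width: 0.0561
grip_force: 0.0
((0.4055900573730469, 0.6781215667724609), (33.78927230834961, 27.8349666595459), 0.3522629141807556) 0.11455660944683167 3045
tip -1 [-0.0097 -0.0064 -0.0032] y 0.0278
tip 1 [-0.0108 -0.0081 -0.0047] y 0.0274
[-0.0211 -0.0201 -0.0064  0.0141  0.0156]
(array([ 0.009, -0.031,  2.534]), array([-0.  ,  0.  ,  0.02]), array([ -0.  ,  -0.  , -35.98]))
```

```bash
python3 -m crank '{"commands": [[[0.01,-0.04,0.8,0,0,0,56],[0.01,-0.04,1.6,0,0,0,56],[0.01,-0.04,2.2,0,0,0,56],[0.01,-0.04,2.5,0,0,0,56],[0.01,-0.04,2.5,0,0,0,56]]]}'
```

```text
clock: 12.25
tool_pos: [0.4334, 0.2693, 0.0756]
tool_rot: [-0.0, 0.382, 0.924, -0.0]
force: [-0.3, -0.5, -0.5]
width: 0.0554
grip_force: 0.0
```

```bash
python3 -m crank '{"commands": [[[0,0,0,0,0,0,44],[0,0,0,0,0,0,36],[0,0,0,0,0,0,28],[0,0,0,0,0,0,28],[0,0,0,0,0,0,28]]]}'
python3 - <<'E'
from h import *
print(monitor.observe()['force'].round(1),pose()[1].round(4),monitor.observe()['width'])
E
```

```text
clock: 12.75
tool_pos: [0.434, 0.2698, 0.0769]
tool_rot: [0.001, 0.382, 0.924, 0.001]
force: [-1.4, 1.4, 7.0]
width: 0.0286
grip_force: 34.6
[-1.4  1.4  7. ] [0.434  0.2698 0.0769] 0.028629430111363343
```

```bash
python3 -m crank '{"commands": [[[0,0,0,0,0,0,22],[0,0,0,0,0,0,22],[0,0,0,0,0,0,22]]]}'
```

```text
clock: 13.05
tool_pos: [0.4343, 0.2701, 0.077]
tool_rot: [0.001, 0.382, 0.924, 0.001]
force: [-0.5, 2.8, 5.6]
width: 0.0272
grip_force: 61.5
```

```bash
python3 -m crank '{"commands": [[[0.04,0,0,0,0,0,22],[0.08,0,0,0,0,0,22],[0.12,0,0,0,0,0,22],[0.12,0,0,0,0,0,22]]]}'
```

```text
clock: 13.45
tool_pos: [0.4332, 0.2712, 0.077]
tool_rot: [0.002, 0.382, 0.924, 0.001]
force: [2.5, -1.4, 6.4]
width: 0.027
grip_force: 61.4
```

```bash
python3 -m crank '{"commands": [[[0.03,0,0,0,0,0,22],[0.06,0,0,0,0,0,22],[0.06,0,0,0,0,0,22],[0.06,0,0,0,0,0,22]]]}'
```

```text
clock: 13.85
tool_pos: [0.4322, 0.2722, 0.077]
tool_rot: [0.002, 0.382, 0.924, 0.001]
force: [2.5, -1.3, 7.2]
width: 0.0277
grip_force: 61.4
```

The catch is free: 3 mm of travel with the force steady at about 3–5 N. Drawing out smoothly.

```bash
python3 -m crank '{"commands": [[[0.2,0,0,0,0,0,22],[0.5,0,0,0,0,0,22],[0.9,0,0,0,0,0,22],[1.3,0,0,0,0,0,22],[1.7,0,0,0,0,0,22],[1.9,0,0,0,0,0,22],[1.95,0,0,0,0,0,22],[1.95,0,0,0,0,0,22]]]}'
```

```text
clock: 14.65
tool_pos: [0.3975, 0.307, 0.077]
tool_rot: [0.002, 0.382, 0.924, 0.001]
force: [3.6, -1.9, 6.8]
width: 0.0277
grip_force: 61.3
```

```bash
python3 -m crank '{"commands": [[[0.2,0,0,0,0,0,22],[0.5,0,0,0,0,0,22],[0.9,0,0,0,0,0,22],[1.3,0,0,0,0,0,22],[1.6,0,0,0,0,0,22],[1.8,0,0,0,0,0,22],[1.85,0,0,0,0,0,22],[1.85,0,0,0,0,0,22]]]}'
python3 - <<'E'
from h import *
import pickle
R0,p0=pose();print(p0,'drawn est',(.7071*(p0[1]-p0[0])+.11611).round(4), 'across',(.7071*(p0[0]+p0[1])).round(4))
s=cam('side');sc=cam('scene');c=cam('wrist');pickle.dump((s,sc,c),open('w6.pkl','wb'))
for n,c in(('side',s),('wrist',c),('scene',sc)):
    P=cloud(c);a=.7071*(P[...,0]+P[...,1]);b=.7071*(P[...,1]-P[...,0]);z=P[...,2]
    m=(c['range_z']>0)&(abs(a-.4989)<.033)&(z>.125)&(z<.142)&(b>-.2)&(b<-.03)&(c['img'].min(2)>60)
    m2=m&(z<.140)
    if m.sum()>10: print(n,m.sum(),'plate jig-y',np.percentile(b[m],[5,50,95]).round(4),'exp home -.1809/now -.0809')
cv2.imwrite('pics/side6.png',cv2.resize(s['img'][235:355,240:380],(700,600),interpolation=cv2.INTER_CUBIC)[:,:,::-1])
E
```

```text
clock: 15.45
tool_pos: [0.3648, 0.3397, 0.077]
tool_rot: [0.002, 0.382, 0.924, 0.001]
force: [4.3, -1.6, 6.2]
width: 0.0272
grip_force: 61.2
[0.36482076 0.33973152 0.07697582] drawn est 0.0984 across 0.4982
side 64 plate jig-y [-0.0822 -0.0799 -0.0792] exp home -.1809/now -.0809
scene 41 plate jig-y [-0.0838 -0.0823 -0.0806] exp home -.1809/now -.0809
```

View pics/side6.png

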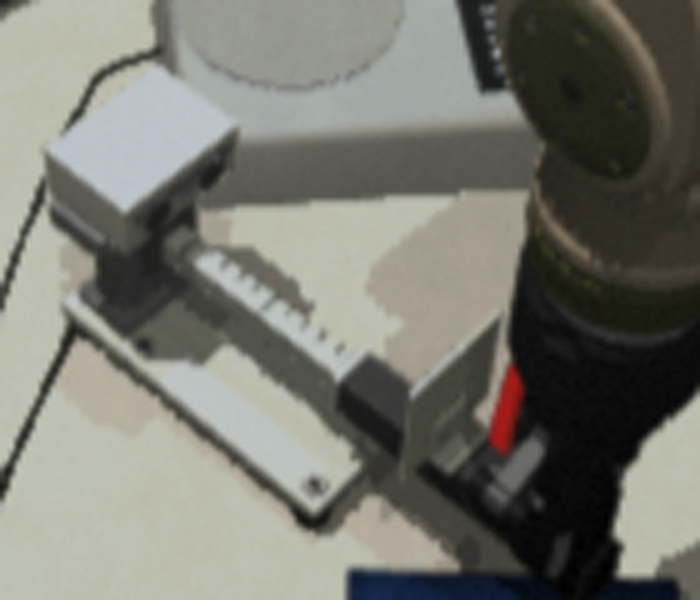

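Side view: the sensor sits level on the seat, and the sleeve's ring edge is at about (345,370) in the crop, near the last visible scale lines. Next I'll compare the plate shift with the home picture and check the edge against the scale's profile.

```bash
python3 - <<'E'
from h import *
import pickle
s1,sc1,_=pickle.load(open('w6.pkl','rb'));D=pickle.load(open('d.pkl','rb'));s4=pickle.load(open('w4.pkl','rb'))[1]
def pl(c,lo,hi,zl=.105,zh=.142):
    P=cloud(c);a=.7071*(P[...,0]+P[...,1]);b=.7071*(P[...,1]-P[...,0]);z=P[...,2]
    m=(c['range_z']>0)&(abs(a-.4989)<.028)&(z>zl)&(z<zh)&(b>lo)&(b<hi)
    return m.sum(),b[m].mean().round(4),np.median(b[m]).round(4)
for n,h,w in(('side0',D['side'],s1),('side4',s4,s1)): print(n,pl(h,-.19,-.17),pl(w,-.09,-.07))
# profile along scale top centreline in side view
o=.7071*np.array([.4989+.2667,.4989-.2667]);dy=np.array([-.7071,.7071]);dx=np.array([.7071,.7071])
g=cv2.cvtColor(s1['img'],cv2.COLOR_RGB2GRAY).astype(np.float32)
for off in(0,.003,-.003,.005):
    ss=np.arange(.03,.150,.001);uv=np.array([proj(s1,[*(o+dy*t+dx*off),.078]) for t in ss],np.float32)
    v=cv2.remap(g,uv[:,:1],uv[:,1:],cv2.INTER_LINEAR)[:,0];print(off,v.astype(int).tolist())
E
```

```text
side0 (np.int64(197), np.float64(-0.1778), np.float64(-0.1779)) (np.int64(177), np.float64(-0.0797), np.float64(-0.0797))
side4 (np.int64(195), np.float64(-0.1778), np.float64(-0.1779)) (np.int64(177), np.float64(-0.0797), np.float64(-0.0797))
0 [78, 73, 74, 79, 87, 94, 101, 108, 118, 131, 147, 167, 175, 181, 188, 191, 191, 191, 191, 189, 188, 185, 180, 179, 181, 186, 190, 193, 192, 191, 190, 187, 185, 184, 185, 188, 190, 191, 191, 190, 189, 186, 185, 186, 188, 190, 190, 190, 187, 181, 167, 155, 148, 154, 167, 179, 187, 190, 191, 191, 190, 190, 189, 188, 188, 190, 190, 191, 191, 190, 189, 189, 186, 184, 184, 187, 190, 191, 191, 190, 189, 186, 185, 186, 188, 190, 191, 191, 192, 192, 191, 190, 190, 188, 187, 186, 187, 186, 185, 185, 185, 172, 148, 119, 88, 75, 66, 61, 60, 60, 60, 60, 59, 59, 59, 59, 59, 59, 59, 59]
0.003 [76, 71, 72, 75, 81, 88, 96, 105, 113, 124, 141, 159, 174, 180, 186, 187, 189, 187, 185, 186, 189, 187, 184, 185, 187, 186, 185, 188, 188, 189, 190, 189, 188, 189, 186, 185, 187, 188, 185, 185, 187, 188, 188, 189, 188, 189, 188, 184, 183, 182, 169, 161, 160, 165, 170, 
[... 775 characters left out ...]
162, 173, 182, 185, 183, 182, 183, 179, 167, 146, 118, 91, 75, 67, 61, 60, 60, 58, 58, 59, 59, 59, 59, 59, 59, 59, 59]
0.005 [80, 72, 67, 69, 75, 82, 88, 93, 98, 105, 121, 134, 145, 155, 163, 167, 166, 164, 164, 165, 163, 163, 165, 165, 162, 160, 160, 163, 163, 164, 165, 172, 172, 168, 166, 169, 165, 161, 159, 160, 160, 160, 159, 164, 167, 165, 162, 165, 165, 157, 152, 147, 145, 146, 149, 156, 163, 166, 166, 170, 175, 170, 166, 165, 165, 161, 159, 160, 162, 163, 161, 163, 169, 167, 165, 167, 167, 162, 161, 160, 160, 160, 161, 163, 166, 167, 166, 173, 173, 168, 167, 167, 163, 161, 160, 163, 168, 170, 171, 177, 180, 167, 149, 123, 94, 75, 63, 59, 59, 61, 61, 60, 59, 59, 59, 58, 58, 59, 60, 58]
```

Both the plate shift (98.1 mm) and the tool travel (98.4 mm) say it's about 1.7 mm short. Nudging it out.

```bash
python3 -m crank '{"commands": [[[0.04,0,0,0,0,0,22],[0.07,0,0,0,0,0,22],[0.07,0,0,0,0,0,22],[0.07,0,0,0,0,0,22]]]}'
python3 - <<'E'
from h import *
R0,p0=pose();print('drawn',(.7071*(p0[1]-p0[0])+.11611).round(4))
s1=cam('side');sc=cam('scene')
def pl(c,lo,hi,zl=.105,zh=.142):
    P=cloud(c);a=.7071*(P[...,0]+P[...,1]);b=.7071*(P[...,1]-P[...,0]);z=P[...,2]
    m=(c['range_z']>0)&(abs(a-.4989)<.028)&(z>zl)&(z<zh)&(b>lo)&(b<hi)
    return m.sum(),b[m].mean().round(4),np.median(b[m]).round(4)
print(pl(s1,-.09,-.068))
o=.7071*np.array([.4989+.2667,.4989-.2667]);dy=np.array([-.7071,.7071]);dx=np.array([.7071,.7071])
V=cv2.cvtColor(s1['img'],cv2.COLOR_RGB2GRAY).astype(np.float32)
ss=np.arange(.03,.150,.001);uv=np.array([proj(s1,[*(o+dy*t-dx*.003),.078]) for t in ss],np.float32)
print(cv2.remap(V,uv[:,:1],uv[:,1:],cv2.INTER_LINEAR)[85:115,0].astype(int))
a=cv2.resize(s1['img'][285:320,280:330],(400,280),interpolation=cv2.INTER_CUBIC)
b=cv2.resize(sc['img'][150:220,190:290],(400,280),interpolation=cv2.INTER_CUBIC)
cv2.imwrite('pics/f.png',np.hstack([a,b])[:,:,::-1])
E
```

```text
clock: 16.0
tool_pos: [0.3638, 0.3408, 0.077]
tool_rot: [0.002, 0.382, 0.924, 0.001]
force: [4.1, -1.7, 5.9]
width: 0.0276
grip_force: 61.2
drawn 0.0999
(np.int64(170), np.float64(-0.0782), np.float64(-0.0783))
[182 188 190 189 187 181 170 160 162 174 184 190 189 187 185 185 184 179
 162 134 106  83  65  61  60  59  59  60  60  60]
```

View pics/f.png

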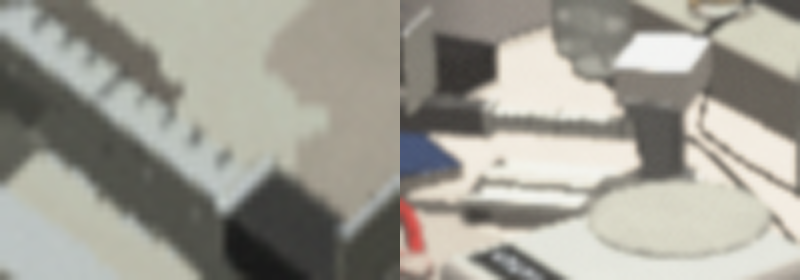

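Picture: beyond the long 50 mm line at (110,90) there are four short lines, 60 to 90 mm, the last at (225,158). The sleeve's bright ring follows one pitch later. Measured draw is 99.6 to 99.9 mm and holding steady, so I'm handing in.

```bash
python3 -c "
from bench import finish_job
print(finish_job())"
```

```text
the job is handed in; nothing more can be done
None
```

The job is handed in at 16 s: the sensor is seated level on the pillar, about 1 mm off centre front to back, with its eyes facing the plate, and the sleeve is held at the 100 mm line (measured 99.6–99.9 mm) with the button pinched.

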